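Unlock the film stand, take the roll off and lock it again

ROBOT

A 6-joint arm with a two-finger parallel gripper is mounted at the origin on a cart in front of the work surface, level with it; the furniture and walls round the work are solid. World frame = base frame: x ahead of the robot, y to its left, z up, the work surface at z = 0. Lengths are in m, angles in degrees, forces in N, time in s.
With the tool pointing down it reaches from about 0.4 to 0.825 m from the base axis. Payload 7 kg.
Tool frame: the origin (TCP) lies midway between the tips of the shut fingers; the grasp point (between the pads) lies r.grip_depth behind it (r.grip_depth is the distance from the TCP to the grasp point, in m); z points along the fingers, y is the line along which they close (so a half turn about z gives the same grasp; the last joint's range is limited). The gripper opens to 88 mm and grips with 3 to 60 N. Pads are 19 mm wide; open, the fingers measure 130 mm over their backs; the gripper's body (78 mm by 193 mm) begins 47 mm behind the grasp point.
Start: joints at [-49.154, 20.546, 0.682, 0, -70.136, -16.507], TCP at [0.278, -0.615, 0.227] pointing down, gripper open.
Joint ranges: [-176.03, 176.03], [-82.01, 121.73], [-58.28, 71.71], [-173.87, 95.51], [-174.79, -0.11], [-173.66, 173.66]. Speed limits (degrees/s): [136.94, 136.94, 172.46, 180, 180, 180].

INTERFACE

Orientations are given as [roll, pitch, yaw] about the fixed x, y, z axes, in that order (R = Rz(yaw) Ry(pitch) Rx(roll)).
In Python, from plant import r gives the robot as it stands.
- The arm moves only by the shell command python3 -m pendant 'ROWS' [OPENING] [FORCE]. ROWS is a JSON list of rows, 1 to 12 of them, each of 6 numbers: dx, dy, dz in m, then a rotation vector rx, ry, rz in degrees; each row is the pose to reach, as a shift and turn from the pose commanded when the command began, along the tool's axes at that moment; what a row does not reach only later rows make up. A row lasts 1/12 s, in which the tool goes at most 0.0417 m and 7.16 degrees, less where a joint would pass 70% of its speed; a pose out of reach is approached as far as the arm can. OPENING is the finger opening in m, set as the command begins (- or left out keeps the last). The fingers move at their own pace and stop on an object; FORCE is the grip in N (left out, the last holds). Time passes only in rows, so rows that do not move let the fingers close. It prints the time, the measured TCP pose, the force, the opening and the grip force at its end.
- r.get_state(): the state, without advancing time (a new reading comes with each control period).
- r.capture(name): name is "side" or "top"; returns a dict with "frame" (480x640x3 uint8, red, green, blue), "z_map" (480x640 float32, m along the optical axis (not along the pixel's ray), 0 where there is no reading), "fx", "fy", "cx", "cy" (pixels), "cam_to_world" (4x4, takes a point from camera to world coordinates). Camera axes: x right, y down, z forward; pixel columns grow to the right and rows downward; lengths in m; the calibration is good to about 2 mm. A picture is of the moment at which its call begins.
- r.close_job(): hands the job in; it is judged then, once.
The state is a dict: "time_s": time; "joints": joint angles; "qd": joint speeds; "joint_torque": joint torques, N m; "tcp_pos": TCP position; "eef_rot": TCP orientation; "contact_force": force on the tool from outside, world axes, zero at the start; "moment": the same for the moment, N m; "gripper_width": finger opening in m; "gripper_force": force on a finger pad.
Only numpy, scipy, OpenCV 4.12 (cv2) and the standard library are available. Lean on these libraries where they do the work, as an engineer would, in place of code of your own. Each camera call takes 0.05 s, during which the arm holds its last target. There are 200 camera calls.

TASK

Take the roll of blue film off its stand: pull the red locking knob out until it clicks and stays out, then lift the roll straight up off the spindle and set it down gently, standing upright, on the floor of the red basket. Only when the roll stands released in the basket, push the knob fully home again. Leave the four bottles round the stand standing where they are, and never let the roll drop.

Things in the scene. Friction and masses are not known exactly. Their poses are not given: they have to be found in the camera images.
- stand: grey film stand, fixed. Origin on the bench (z = 0) under the spindle's axis, z up; the knob lies towards its own -x, at y = 0. Base plate 200 x 100 x 15 mm (x -150 to +50 mm). Upright steel spindle on the origin, 22 mm diameter, z 15 to 110 mm
- pillar_top (a point): top centre of the grey pillar that carries the knob, stand x = -65 mm, z = 102 mm. Pillar: stand x -80 to -50 mm, y +-30 mm. A steel collar, 26 mm diameter, goes round the knob's stem from the pillar to stand x -84 mm
- lock_knob (a joint): travel of the red knob along the stand's -x, m: 0 fully home (locked), 0.035 fully out at its detent. Sprung detent: about 10 N moves it from either end; let go before half-way (17 mm) it springs back, past half-way it snaps to the other end by itself and stays there
- knob_face (a point): centre of the outer flat face of the knob (red disc, 44 mm diameter, axis level along the stand's x); moves with it. Stand x -140 mm home, -175 mm out; z = 78 mm. Inwards from the face: rim 4 to 13 mm, back tapering to 24 mm diameter at 16 mm, boss to 20 mm, then the stem
- knob_stem (a point): on the axis of the knob's bare steel stem, 14 mm diameter, z = 78 mm; moves with it: stand x -102 mm home, -137 mm out. Home, the stem is bare from the collar (x -84) to the boss (x -120): fingers from above can stand astride it in this gap and hook behind the disc
- keeper_tip (a point): inner end of the keeper bar, 14 mm diameter, the stem's continuation through the pillar; moves with the knob. Home: stand x -28 mm, 6 mm above the wound film, stopping the roll from rising; out: x -63 mm, inside the pillar and clear of the roll
- roll: loose roll of blue film on a cardboard core, 0.11 to 0.23 kg. Origin: centre of its underside; z up its axis. Film 84 mm diameter, 0 to 50 mm high; core 40 mm outside, 30 mm bore, 0 to 80 mm high, so 30 mm of core stands proud on top for gripping. It starts on the stand over the spindle, underside at z = 15 mm; it is off once its underside is above z = 110 mm
- basket: red slotted plastic basket, fixed, 202 mm along its own x, 252 mm along its own y, 80 mm high. Origin at the centre of its underside on the bench. Floor 3 mm thick; clear inside +-84 mm in x and +-108 mm in y
- teal_bottle: bystander, loose and upright: tall clear bottle with a teal cap and teal label, 56 mm diameter, 159 mm high. Origin at the centre of its underside
- amber_bottle: bystander, loose and upright: small amber bottle with a black cap, 54 mm diameter, 93 mm high. Origin at the centre of its underside
- red_cap_bottle: bystander, loose and upright: small amber bottle with a red cap, 54 mm diameter, 93 mm high. Origin at the centre of its underside
- blue_cap_bottle: bystander, loose and upright: small clear bottle with a blue cap, 46 mm diameter, 83 mm high. Origin at the centre of its underside
Not all that is in view belongs to the job. Of the things like the roll, leave any that is turquoise; of the rest the smaller one is meant.

How it is judged (in metres and radians):
On the way, in this order (a step that is already met when the one before it is completed fails the run):
1. the knob is out at its detent while the roll still sits on the stand (value of joint lock_knob above 0.031 m and z of roll in the frame of stand below 0.025 m and horizontal distance between roll and stand below 0.01 m), for 0.2 s.
2. the roll stands upright and released on the floor of the basket, the knob still out (value of joint lock_knob above 0.031 m and z of roll in the frame of basket below 0.01 m and horizontal distance between roll and basket below 0.085 m and angle between roll's own z axis and vertical below 0.12 rad and linear speed of roll below 0.02 m/s and contact force between the fingers and roll below 0.05 N), for 0.2 s.
At the end, for the whole second after the job is handed in: The knob is home (within 4 mm) and still; the roll stands released and at rest on the basket's floor (underside within 10 mm of the basket's underside, axis within 85 mm of its centre, tilted less than 0.12 rad) (value of joint lock_knob below 0.004 m and velocity of joint lock_knob below 0.01 m/s and z of roll in the frame of basket below 0.01 m and horizontal distance between roll and basket below 0.085 m and angle between roll's own z axis and vertical below 0.12 rad and linear speed of roll below 0.02 m/s and contact force between the fingers and roll below 0.05 N); the robot touches nothing.
It fails at once if a bottle shifted by more than 25 mm or tipped over (distance of any of teal_bottle, amber_bottle, red_cap_bottle, blue_cap_bottle from where it was at the start of the episode above 0.025 m or angle between any of teal_bottle, amber_bottle, red_cap_bottle, blue_cap_bottle's own z axis and vertical above 0.35 rad).
It fails at once if the roll let go away from the spindle while more than 30 mm above the bench (dropped) (contact force between the fingers and roll below 0.02 N and height (world z) of roll above 0.03 m and horizontal distance between roll and stand above 0.02 m).
It also fails if it takes over 72 s, if anything falls off the work surface, if the arm or the gripper's body presses on something with over 40 N, if the wrist force passes 120 N, or if a joint passes its speed limit or range.

## Working session

There is one attempt and no reset: what is moved stays moved. The work goes in short steps, Python scripts to look and compute and a shell command to move; the robot and the scene stay as the last step left them, time stands still between calls to the robot, and variables do not carry over. Pictures are saved under pics/ and viewed, at most 10 in all, crops included, and the job is handed in when it is done.

```bash
ls; mkdir -p pics
python3 - <<'E'
from plant import r
import cv2,numpy as np
print(r.get_state(), r.grip_depth)
for n in("top","side"):
    c=r.capture(n); cv2.imwrite(f"pics/{n}0.png",c["frame"][:,:,::-1]); np.savez(f"{n}0.npz",**c)
    print(n,c["fx"],c["cx"],c["cy"],np.round(c["cam_to_world"],3).tolist())
E
```

```text
pics
{'time_s': 0.0, 'joints': array([-4.91538516e+01,  2.05921328e+01,  6.33631668e-01, -1.72282875e-02,
       -7.01342039e+01, -1.65071969e+01]), 'qd': array([ 0.01540952, -0.00375239,  0.01325341, -0.03813453,  0.0399024 ,
       -0.05812293]), 'joint_torque': array([ 1.55980331e-03, -5.82714736e+01,  2.93058157e+01,  6.99683771e+00,
        6.84496423e-03, -1.33444414e-04]), 'tcp_pos': array([ 0.27796162, -0.61459295,  0.22562281]), 'eef_rot': array([ 1.79906514e+02, -1.08149054e-02, -1.55666907e+02]), 'contact_force': array([ 0.47342227, -0.49955363, -0.32526026]), 'moment': array([-0.03703844,  0.04413081,  0.0074633 ]), 'gripper_force': 0.0, 'gripper_width': 0.0875260895398671} 0.0188
top 454.5065764420219 315.58255345149075 239.7587548979162 [[0.027, -0.999, 0.043, 0.57], [-0.999, -0.026, 0.018, -0.022], [-0.017, -0.044, -0.999, 1.295], [0.0, 0.0, 0.0, 1.0]]
side 541.2252376356739 328.53341241608786 239.39332072726825 [[-1.0, -0.023, 0.009, 0.633], [-0.022, 0.615, -0.789, 0.898], [0.013, -0.789, -0.615, 0.812], [0.0, 0.0, 0.0, 1.0]]
```

View pics/top0.png

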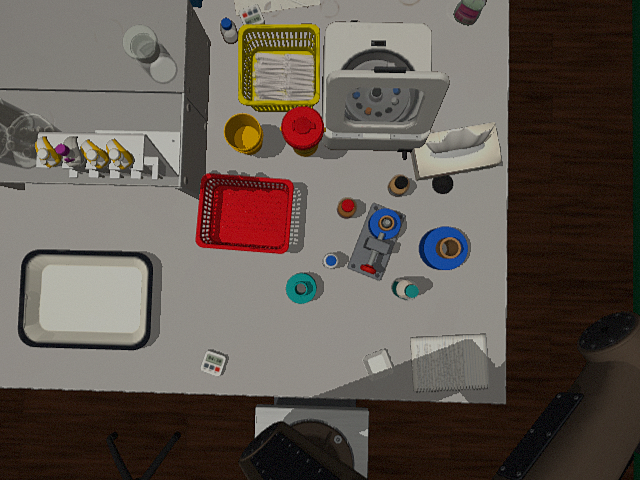

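View pics/side0.png

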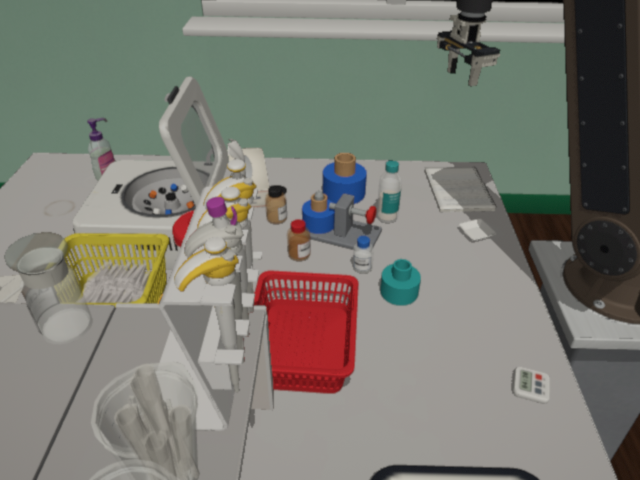

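The top view shows the stand with its spindle and roll at about (387,223) and the knob at (368,268). Amber is at (400,185), red cap (347,207), blue cap (331,261), teal (405,289), and the basket at (246,213). The larger blue roll at (444,248) and the turquoise one at (301,288) are decoys.

```bash
cat > h.py <<'E'
import numpy as np,cv2
def cloud(c):
    v,u=np.mgrid[0:480,0:640]; z=c["z_map"]
    P=np.stack([(u-c["cx"])/c["fx"]*z,(v-c["cy"])/c["fy"]*z,z],-1)
    T=c["cam_to_world"]; return P@T[:3,:3].T+T[:3,3]
def proj(c,p):
    T=np.linalg.inv(c["cam_to_world"]); q=T[:3,:3]@np.array(p)+T[:3,3]
    return c["fx"]*q[0]/q[2]+c["cx"],c["fy"]*q[1]/q[2]+c["cy"]
def masks(c):
    h=cv2.cvtColor(c["frame"],cv2.COLOR_RGB2HSV).astype(int)
    H,S,V=h[...,0],h[...,1],h[...,2]
    return dict(red=((H<6)|(H>174))&(S>150)&(V>60),blue=(H>102)&(H<125)&(S>140),teal=(H>82)&(H<97)&(S>120))
E
python3 - <<'E'
from h import *
for n in("top","side"):
    c=dict(np.load(f"{n}0.npz")); P=cloud(c); M=masks(c)
    for k,m in M.items():
        N,L,st,_=cv2.connectedComponentsWithStats(m.astype(np.uint8))
        for i in range(1,N):
            if st[i,4]>25:
                q=P[(L==i)&(c["z_map"]>0)]
                if len(q) and abs(q[:,1].mean())<.6: print(n,k,st[i].tolist(),"med",np.median(q,0).round(3),"lo",np.percentile(q,2,axis=0).round(3),"hi",np.percentile(q,98,axis=0).round(3))
c=dict(np.load("top0.npz"));P=cloud(c)
# roll & stand by height
u0,v0,u1,v1=340,165,425,305
A=c["frame"][v0:v1,u0:u1,::-1]; B=np.clip((P[v0:v1,u0:u1,2])/0.17*255,0,255).astype(np.uint8)
B=cv2.cvtColor(B,cv2.COLOR_GRAY2BGR)
cv2.imwrite("pics/crop0.png",cv2.resize(np.hstack([A,B]),None,fx=4,fy=4,interpolation=cv2.INTER_NEAREST))
E
```

```text
top red [281, 106, 43, 44, 1438] med [0.897 0.039 0.177] lo [ 0.851 -0.008  0.164] hi [0.946 0.087 0.187]
top red [196, 173, 98, 81, 6122] med [0.693 0.196 0.005] lo [ 0.593  0.073 -0.002] hi [0.786 0.315 0.083]
top red [342, 199, 12, 13, 128] med [ 0.716 -0.082  0.093] lo [ 0.701 -0.097  0.085] hi [ 0.732 -0.068  0.098]
top red [360, 264, 16, 10, 93] med [ 0.55  -0.14   0.095] lo [ 0.538 -0.159  0.082] hi [ 0.559 -0.122  0.102]
top blue [221, 18, 11, 12, 99] med [1.208 0.26  0.082] lo [1.197 0.249 0.069] hi [1.221 0.275 0.087]
top blue [368, 208, 33, 32, 545] med [ 0.672 -0.183  0.065] lo [ 0.635 -0.225  0.027] hi [ 0.711 -0.145  0.071]
top blue [419, 227, 49, 43, 1216] med [ 0.608 -0.332  0.07 ] lo [ 0.556 -0.401  0.019] hi [ 0.663 -0.29   0.075]
top blue [326, 256, 10, 10, 78] med [ 0.569 -0.042  0.083] lo [ 0.557 -0.053  0.079] hi [ 0.58  -0.029  0.087]
top teal [286, 273, 31, 31, 657] med [0.492 0.037 0.051] lo [0.453 0.001 0.036] hi [0.529 0.075 0.082]
top teal [392, 282, 7, 15, 46] med [ 0.5   -0.215  0.063] lo [ 0.479 -0.223  0.036] hi [ 0.515 -0.213  0.085]
top teal [405, 28
[... 495 characters left out ...]
77 0.   ] hi [0.773 0.321 0.081]
side blue [303, 163, 63, 70, 1779] med [ 0.641 -0.294  0.059] lo [ 0.557 -0.371  0.013] hi [ 0.703 -0.143  0.073]
side blue [171, 184, 6, 7, 29] med [ 1.021 -0.198  0.106] lo [ 1.015 -0.204  0.097] hi [ 1.027 -0.191  0.111]
side blue [358, 236, 12, 12, 115] med [ 0.568 -0.033  0.082] lo [ 0.557 -0.052  0.071] hi [ 0.579 -0.026  0.085]
side teal [386, 161, 12, 11, 112] med [ 0.497 -0.234  0.156] lo [ 0.484 -0.257  0.144] hi [ 0.509 -0.226  0.16 ]
side teal [382, 194, 17, 19, 238] med [ 0.497 -0.217  0.057] lo [ 0.475 -0.226  0.034] hi [ 0.513 -0.21   0.085]
side teal [381, 260, 39, 45, 1395] med [0.492 0.06  0.05 ] lo [0.454 0.018 0.007] hi [0.527 0.081 0.08 ]
```

View pics/crop0.png

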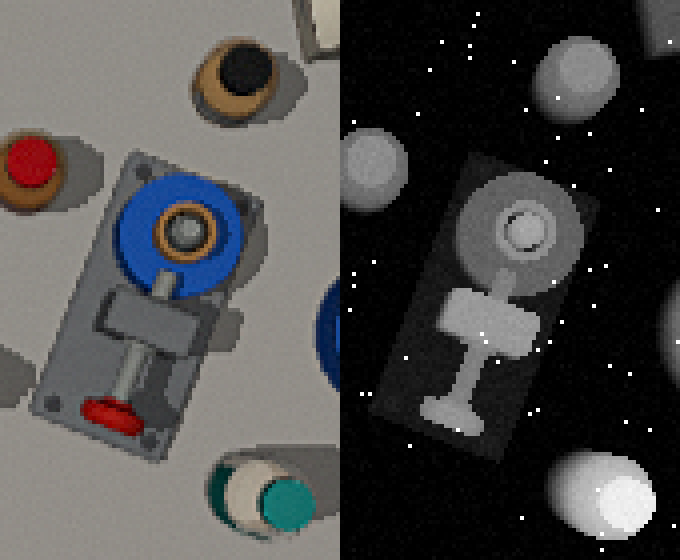

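```bash
cat > fit.py <<'E'
from h import *
from scipy.optimize import least_squares
def circ(q):
    f=lambda p:np.hypot(q[:,0]-p[0],q[:,1]-p[1])-p[2]
    return least_squares(f,[*q.mean(0)[:2],.03],loss="soft_l1",f_scale=.002).x
def pca_rect(q):
    return cv2.minAreaRect((q[:,:2]*1000).astype(np.float32))
E
python3 - <<'E'
from fit import *
c=dict(np.load("top0.npz"));P=cloud(c)
near=lambda x,y,r:np.hypot(P[...,0]-x,P[...,1]-y)<r
Z=P[...,2]
m=near(.672,-.187,.05)&masks(c)["blue"]&(Z>.055)
print("film minCircle",cv2.minEnclosingCircle((P[m][:,:2]*1000).astype(np.float32)),np.median(Z[m]))
F=np.array(cv2.minEnclosingCircle((P[m][:,:2]*1000).astype(np.float32))[0])/1e3
m=near(*F,.023)&(Z>.083)&(Z<.103); print("core",circ(P[m]),np.median(Z[m]),P[m].mean(0))
m=near(*F,.013)&(Z>.106); print("spindle",P[m].mean(0),m.sum())
# pillar top
m=near(.605,-.163,.04)&(Z>.094)&(Z<.108); N,L,s,_=cv2.connectedComponentsWithStats(m.astype(np.uint8)); m=L==1+s[1:,4].argmax()
print("pillar",pca_rect(P[m]),P[m].mean(0))
m=near(.61,-.165,.14)&(abs(Z-.015)<.006); N,L,s,_=cv2.connectedComponentsWithStats(m.astype(np.uint8)); m=L==1+s[1:,4].argmax()
print("base",pca_rect(P[m]),np.median(Z[m]))
for n,x,y,z in(("teal",.498,-.243,.159),("amber",.75,-.225,.093),("red",.716,-.083,.093),("blue",.569,-.043,.083)):
    m=near(x,y,.04)&(Z>z-.012); print(n,P[m].mean(0),m.sum())
m=(P[...,0]>.55)&(P[...,0]<.83)&(P[...,1]>.04)&(P[...,1]<.35)&(abs(Z-.08)<.006)&masks(c)["red"]
print("basket rim",pca_rect(P[m]),m.sum())
E
```

```text
film minCircle ((673.31640625, -185.48367309570312), 42.05799865722656) 0.06529751254221572
core [ 0.67324513 -0.18546883  0.01673409] 0.09481131060618497 [ 0.67314084 -0.1846257   0.09427296]
spindle [ 0.67279784 -0.18524614  0.10945316] 30
pillar ((612.3525390625, -163.27137756347656), (60.24342346191406, 30.074628829956055), 70.38147735595703) [ 0.61213768 -0.16290358  0.10164903]
base ((626.3366088867188, -168.56997680664062), (100.19422912597656, 199.69578552246094), 69.97439575195312) 0.015287240750177733
teal [ 0.49920415 -0.24258071  0.15752314] 148
amber [ 0.77846761 -0.22301893  0.09217544] 97
red [ 0.71644034 -0.08213557  0.09259301] 132
blue [ 0.5699629  -0.02340725  1.2135471 ] 1347
basket rim ((690.3907470703125, 194.74269104003906), (252.9690704345703, 201.61717224121094), 86.94938659667969) 1312
```

```bash
cat > go.py <<'E'
# usage: go.py sx sy z yaw  -> delta in tool axes from measured pose; sx,sy in stand frame (mm); or 'w' x y z yaw world
import sys,numpy as np
from plant import r
from scipy.spatial.transform import Rotation as R
a=sys.argv[1:]; w=a[0]=="w"; a=list(map(float,a[1:] if w else a))
S=R.from_euler("z",-20,degrees=True).as_matrix()
o=np.array([.673,-.1854,0])
p=np.array(a[:3])/1e3; p=p if w else o+S@p
s=r.get_state(); Rt=R.from_euler("xyz",s["eef_rot"],degrees=True)
print("now stand mm",(S.T@(s["tcp_pos"]-o)*1e3).round(1),"rot",s["eef_rot"].round(1),"F",s["contact_force"].round(1))
d=Rt.inv().apply(p-s["tcp_pos"]); rv=(Rt.inv()*R.from_euler("xyz",[180,0,a[3]],degrees=True)).as_rotvec(degrees=True)
print("target",p.round(4),"delta",d.round(4),"rotvec",rv.round(1),"rows>=",max(np.linalg.norm(d)/.0417,np.linalg.norm(rv)/7.16).round(1))
E
python3 go.py -131.5 0 180 -110
python3 - <<'E'
from fit import *
from plant import r
from scipy.spatial.transform import Rotation as R
c=dict(np.load("side0.npz"));P=cloud(c);s=r.get_state()
q=R.from_euler("xyz",s["eef_rot"],degrees=True).inv().apply((P-s["tcp_pos"]).reshape(-1,3))
k=(abs(q)<.2).all(1)&(P.reshape(-1,3)[:,2]>.1); q=q[k]
for a in np.arange(-.2,.02,.02):
    t=q[(q[:,2]>a)&(q[:,2]<=a+.02)]
    if len(t)>5: print(round(a,2),len(t),np.percentile(t[:,:2],[2,98],axis=0).round(3).tolist())
E
```

```text
now stand mm [-224.4 -538.4  225.7] rot [ 179.9   -0.  -155.7] F [-0.6  0.8 -0.3]
target [ 0.5494 -0.1404  0.18  ] delta [-0.4427  0.3202  0.0461] rotvec [  0.1   0.  -45.7] rows>= 13.1
-0.2 177 [[-0.046, -0.01], [0.022, 0.047]]
-0.18 266 [[-0.042, -0.046], [0.028, 0.037]]
-0.16 181 [[-0.039, -0.046], [0.025, 0.02]]
-0.14 216 [[-0.026, -0.046], [0.022, 0.021]]
-0.12 618 [[-0.04, -0.09], [0.032, 0.099]]
-0.1 432 [[-0.042, -0.086], [0.033, 0.097]]
-0.08 249 [[-0.042, -0.085], [0.034, 0.093]]
-0.06 124 [[-0.015, -0.063], [0.009, 0.069]]
-0.04 136 [[-0.014, -0.06], [0.01, 0.065]]
-0.02 113 [[-0.015, -0.059], [0.011, 0.062]]
```

```bash
python3 -m pendant '[[-0.037,0.027,0,0,0,-4],[-0.074,0.053,0,0,0,-8],[-0.111,0.08,0,0,0,-12],[-0.148,0.107,0,0,0,-16],[-0.185,0.133,0,0,0,-20],[-0.222,0.16,0,0,0,-24],[-0.259,0.187,0,0,0,-28],[-0.295,0.213,0,0,0,-32],[-0.332,0.24,0,0,0,-36],[-0.369,0.267,0,0,0,-40],[-0.406,0.293,0,0,0,-44],[-0.443,0.32,0.02,0,0,-45.7]]' 0.045 40
python3 -m pendant '[[0,0,0,0,0,0],[0,0,0,0,0,0],[0,0,0,0,0,0],[0,0,0,0,0,0]]'
python3 go.py -131.5 0 92 -110
```

```text
time_s: 1.1
tcp_pos: [0.5278, -0.1802, 0.2189]
eef_rot: [-179.8, 0.0, -109.7]
contact_force: [2.2, -1.0, 0.5]
gripper_width: 0.0449
gripper_force: 0.0
time_s: 1.43
tcp_pos: [0.5258, -0.1828, 0.2174]
eef_rot: [180.0, -0.0, -110.0]
contact_force: [0.7, -0.5, 0.3]
gripper_width: 0.0451
gripper_force: 0.0
now stand mm [-139.2  -47.9  217.4] rot [ 180.   -0. -110.] F [ 0.7 -0.5  0.3]
target [ 0.5494 -0.1404  0.092 ] delta [-0.0479 -0.0077  0.1253] rotvec [ 0. -0. -0.] rows>= 3.2
```

```bash
python3 -m pendant '[[-0.024,-0.004,0.02,0,0,0],[-0.048,-0.008,0.04,0,0,0],[-0.048,-0.008,0.06,0,0,0],[-0.048,-0.008,0.08,0,0,0],[-0.048,-0.008,0.09,0,0,0],[-0.048,-0.008,0.09,0,0,0],[-0.048,-0.008,0.09,0,0,0]]'
python3 go.py -131.5 0 92 -110
python3 - <<'E'
from fit import *
from plant import r
for n in("side",):
    c=r.capture(n); u,v=map(int,proj(c,[.55,-.14,.09]))
    cv2.imwrite("pics/k1.png",cv2.resize(c["frame"][v-90:v+60,u-100:u+100,::-1],None,fx=4,fy=4,interpolation=cv2.INTER_CUBIC))
E
```

```text
time_s: 2.02
tcp_pos: [0.55, -0.1408, 0.1277]
eef_rot: [180.0, -0.0, -110.0]
contact_force: [1.0, 0.2, 0.7]
gripper_width: 0.0448
gripper_force: 0.0
now stand mm [-1.309e+02 -1.000e-01  1.277e+02] rot [ 180.   -0. -110.] F [1.  0.2 0.7]
target [ 0.5494 -0.1404  0.092 ] delta [-0.0002  0.0006  0.0357] rotvec [ 0. -0. -0.] rows>= 0.9
```

View pics/k1.png

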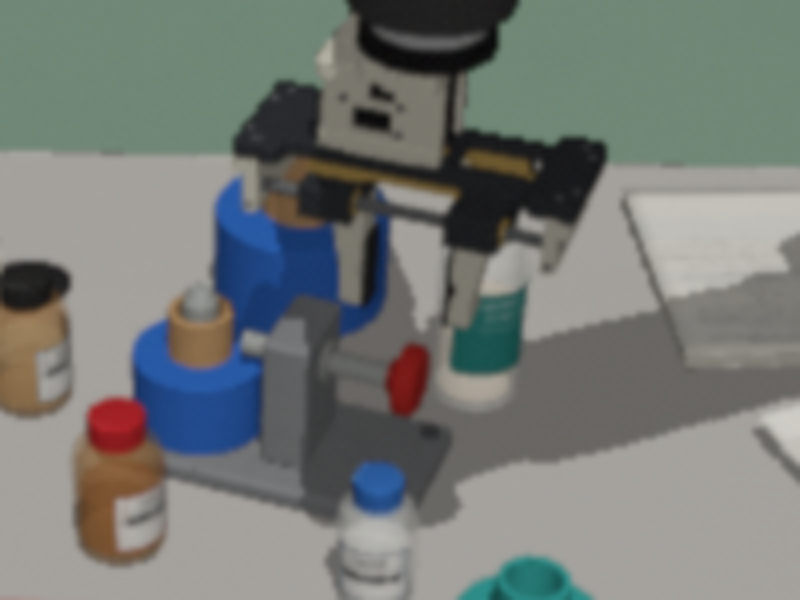

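The fingers straddle the red disc at (408,380), one in front of it and one over the gap behind. The teal bottle is behind the gripper and clear. Next I descend and close on the rim.

```bash
python3 -m pendant '[[0,0,0.012,0,0,0],[0,0,0.024,0,0,0],[0,0,0.036,0,0,0],[0,0,0.036,0,0,0],[0,0,0.036,0,0,0]]' && python3 -m pendant '[[0,0,0,0,0,0],[0,0,0,0,0,0],[0,0,0,0,0,0],[0,0,0,0,0,0],[0,0,0,0,0,0],[0,0,0,0,0,0]]' 0.0 30; python3 go.py -131.5 0 92 -110
```

```text
time_s: 2.48
tcp_pos: [0.5506, -0.1401, 0.0923]
eef_rot: [-180.0, 0.0, -110.0]
contact_force: [0.0, 0.4, 0.5]
gripper_width: 0.045
gripper_force: 0.0
time_s: 2.98
tcp_pos: [0.5473, -0.139, 0.0912]
eef_rot: [179.7, -0.0, -110.0]
contact_force: [-10.5, 5.6, 8.5]
gripper_width: 0.0143
gripper_force: 28.4
now stand mm [-134.     0.6   91.2] rot [ 179.7   -0.  -110. ] F [-10.5   5.6   8.5]
target [ 0.5494 -0.1404  0.092 ] delta [ 0.0006 -0.0025 -0.0008] rotvec [ 0.3 -0.  -0. ] rows>= 0.1
```

```bash
python3 -m pendant '[[0,0.006,0,0,0,0],[0,0.012,0,0,0,0],[0,0.018,0,0,0,0],[0,0.024,0,0,0,0],[0,0.03,0,0,0,0],[0,0.035,0,0,0,0],[0,0.039,0,0,0,0],[0,0.039,0,0,0,0],[0,0.039,0,0,0,0]]'; python3 go.py -169 0 92 -110
python3 - <<'E'
from fit import *
from plant import r
c=r.capture("side"); P=cloud(c);m=masks(c)["red"]&(np.hypot(P[...,0]-.53,P[...,1]+.13)<.06); S=P[m]-[.673,-.1854,0]
print(m.sum(),np.percentile(S@[.94,-.342,0],[5,50,95]))
E
```

```text
time_s: 3.73
tcp_pos: [0.5141, -0.1267, 0.0915]
eef_rot: [-179.9, -0.0, -109.9]
contact_force: [2.8, -5.0, -4.0]
gripper_width: 0.0139
gripper_force: 28.5
now stand mm [-169.4    0.8   91.5] rot [-179.9   -0.  -109.9] F [ 2.8 -5.  -4. ]
target [ 0.5142 -0.1276  0.092 ] delta [ 0.0008 -0.0004 -0.0005] rotvec [-0.1 -0.   0.1] rows>= 0.0
109 [-0.1769562  -0.17043263 -0.16237691]
```

Knob is out at about 35 mm. I'll release it, rise, and check that it stays.

```bash
python3 -m pendant '[[0,0,0,0,0,0],[0,0,0,0,0,0],[0,0,0,0,0,0],[0,0,0,0,0,0],[0,0,0,0,0,0]]' 0.045 && python3 -m pendant '[[0,0,-0.035,0,0,0],[0,0,-0.07,0,0,0],[0,0,-0.1,0,0,0],[0,0,-0.1,0,0,0]]' 0.065
python3 - <<'E'
from fit import *
from plant import r
for n in("side","top"):
    c=r.capture(n); P=cloud(c);m=masks(c)["red"]&(np.hypot(P[...,0]-.53,P[...,1]+.13)<.06)&(P[...,2]<.11); S=P[m]-[.673,-.1854,0]
    print(m.sum(),np.percentile(S@[.94,-.342,0],[5,50,95]))
E
python3 go.py 0 0 190 -200
```

```text
time_s: 4.2
tcp_pos: [0.5135, -0.1263, 0.0914]
eef_rot: [-180.0, 0.0, -110.0]
contact_force: [0.5, 0.4, -0.2]
gripper_width: 0.0413
gripper_force: 0.0
time_s: 4.53
tcp_pos: [0.5169, -0.1266, 0.1979]
eef_rot: [-179.5, 0.1, -109.9]
contact_force: [2.3, -0.3, 0.5]
gripper_width: 0.0631
gripper_force: 0.0
118 [-0.1769074  -0.17179405 -0.16337733]
now stand mm [-169.4    1.4  192.8] rot [-1.798e+02  1.000e-01 -1.100e+02] F [-0.  -0.1 -0.5]
target [ 0.673  -0.1854  0.19  ] delta [ 0.0015 -0.1694  0.0033] rotvec [-0.1  0.2 90. ] rows>= 12.6Traceback (most recent call last):
  File "<stdin>", line 5, in <module>
    return _quantile_unchecked(
        a, q, axis, out, overwrite_input, method, keepdims, weights)
    return _ureduce(a,
                    func=_quantile_ureduce_func,
    ...<5 lines>...
                    overwrite_input=overwrite_input,
                    method=method)
    r = func(a, **kwargs)
    result = _quantile(arr,
                       quantiles=q,
    ...<2 lines>...
                       out=out,
                       weights=wgt)
    slices_having_nans = np.isnan(arr[-1, ...])
                                  ~~~^^^^^^^^^
IndexError: index -1 is out of bounds for axis 0 with size 0
```

Knob stays out after release. Moving over the roll with a quarter turn.

```bash
python3 -m pendant '[[0,-0.014,0,0,0,7],[0,-0.028,0,0,0,14],[0,-0.042,0,0,0,21],[0,-0.056,0,0,0,28],[0,-0.07,0,0,0,35],[0,-0.084,0,0,0,42],[0,-0.098,0,0,0,49],[0,-0.112,0,0,0,56],[0,-0.126,0,0,0,63],[0,-0.14,0,0,0,70],[0,-0.154,0,0,0,77],[0.001,-0.169,0,0,0,84]]' 0.065 && python3 -m pendant '[[0,0,0,0,0,3],[0,0,0,0,0,6],[0,0,0,0,0,6],[0,0,0,0,0,6]]';  python3 go.py 0 0 69 -200
```

```text
time_s: 5.63
tcp_pos: [0.6718, -0.1849, 0.1894]
eef_rot: [-180.0, -0.2, 165.7]
contact_force: [-0.7, 0.5, 0.3]
gripper_width: 0.0647
gripper_force: 0.0
time_s: 5.97
tcp_pos: [0.6714, -0.1849, 0.1898]
eef_rot: [-180.0, -0.1, 160.1]
contact_force: [-0.1, 0.5, 0.4]
gripper_width: 0.0648
gripper_force: 0.0
now stand mm [-1.600e+00 -1.000e-01  1.898e+02] rot [-1.800e+02 -1.000e-01  1.601e+02] F [-0.1  0.5  0.4]
target [ 0.673  -0.1854  0.069 ] delta [-1.900e-03  1.000e-04  1.208e-01] rotvec [-0.  -0.1  0.1] rows>= 2.9
```

```bash
python3 -m pendant '[[-0.002,0,0.03,0,0,0],[-0.002,0,0.06,0,0,0],[-0.002,0,0.085,0,0,0],[-0.002,0,0.105,0,0,0],[-0.002,0,0.121,0,0,0],[-0.002,0,0.121,0,0,0],[-0.002,0,0.121,0,0,0]]' && python3 -m pendant '[[0,0,0,0,0,0],[0,0,0,0,0,0],[0,0,0,0,0,0],[0,0,0,0,0,0],[0,0,0,0,0,0],[0,0,0,0,0,0]]' 0.03 20;  python3 go.py 0 0 69 -200
```

```text
time_s: 6.55
tcp_pos: [0.6734, -0.1856, 0.0698]
eef_rot: [-180.0, -0.1, 160.1]
contact_force: [-0.1, 0.4, 0.9]
gripper_width: 0.0648
gripper_force: 0.0
time_s: 7.05
tcp_pos: [0.6742, -0.1858, 0.0711]
eef_rot: [180.0, 0.0, 160.1]
contact_force: [0.0, 1.1, 3.7]
gripper_width: 0.0397
gripper_force: 20.0
now stand mm [ 1.2  0.1 71.1] rot [180.    0.  160.1] F [0.  1.1 3.7]
target [ 0.673  -0.1854  0.069 ] delta [ 0.0012 -0.0001  0.0021] rotvec [0.  0.  0.1] rows>= 0.1
```

```bash
python3 -m pendant '[[0,0,-0.01,0,0,0],[0,0,-0.025,0,0,0],[0,0,-0.04,0,0,0],[0,0,-0.055,0,0,0],[0,0,-0.07,0,0,0],[0,0,-0.085,0,0,0],[0,0,-0.1,0,0,0],[0,0,-0.115,0,0,0],[0,0,-0.125,0,0,0],[0,0,-0.125,0,0,0],[0,0,-0.125,0,0,0]]';  python3 go.py w 690 195 194 160
python3 - <<'E'
from fit import *
from plant import r
c=r.capture("side"); u,v=map(int,proj(c,[.62,-.1,.12]))
cv2.imwrite("pics/l1.png",cv2.resize(c["frame"][v-90:v+80,u-110:u+100,::-1],None,fx=3.5,fy=3.5,interpolation=cv2.INTER_CUBIC))
E
```

```text
time_s: 7.97
tcp_pos: [0.674, -0.1856, 0.1957]
eef_rot: [180.0, 0.0, 160.0]
contact_force: [0.2, -0.1, -1.5]
gripper_width: 0.0399
gripper_force: 20.0
now stand mm [  1.    0.2 195.7] rot [180.   0. 160.] F [ 0.2 -0.1 -1.5]
target [0.69  0.195 0.194] delta [0.1149 0.3632 0.0018] rotvec [0. 0. 0.] rows>= 9.1
```

View pics/l1.png

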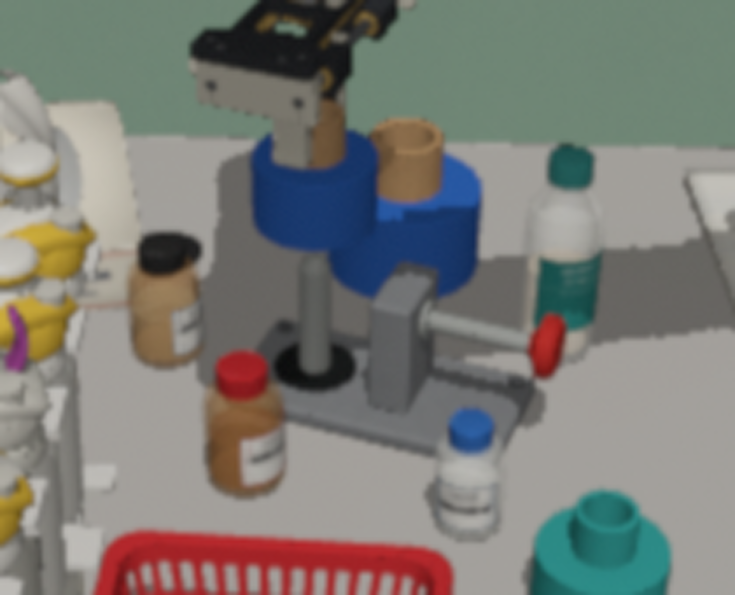

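The roll at (315,190) hangs level, above and clear of the spindle at (315,310). The knob at (547,345) is still out. Before moving over, I check for tall furniture near the basket.

```bash
python3 - <<'E'
from fit import *
for n in("top0","side0"):
    c=dict(np.load(n+".npz"));P=cloud(c);q=P[(P[...,0]>.5)&(P[...,0]<.95)&(P[...,1]>-.05)&(P[...,1]<.5)&(P[...,2]>.1)&(P[...,2]<.6)]
    g={}
    for p in q: k=(round(p[0]/.05)*.05,round(p[1]/.05)*.05); g.setdefault(k,[]).append(p[2])
    print(n,[(round(k[0],2),round(k[1],2),round(float(np.max(v)),2)) for k,v in sorted(g.items()) if len(v)>8])
E
python3 go.py w 687 170 194 160
```

```text
top0 [(0.75, 0.3, 0.45), (0.75, 0.35, 0.5), (0.75, 0.4, 0.49), (0.75, 0.45, 0.51), (0.75, 0.5, 0.49), (0.8, 0.3, 0.45), (0.8, 0.35, 0.47), (0.8, 0.4, 0.47), (0.8, 0.45, 0.48), (0.8, 0.5, 0.47), (0.85, 0.0, 0.18), (0.85, 0.05, 0.18), (0.85, 0.1, 0.18), (0.85, 0.15, 0.12), (0.85, 0.2, 0.12), (0.85, 0.25, 0.12), (0.85, 0.3, 0.24), (0.85, 0.35, 0.24), (0.85, 0.4, 0.24), (0.85, 0.45, 0.24), (0.85, 0.5, 0.24), (0.9, -0.05, 0.26), (0.9, 0.0, 0.25), (0.9, 0.05, 0.19), (0.9, 0.1, 0.18), (0.9, 0.15, 0.12), (0.9, 0.25, 0.12), (0.9, 0.3, 0.24), (0.9, 0.35, 0.24), (0.9, 0.4, 0.24), (0.9, 0.45, 0.24), (0.9, 0.5, 0.24), (0.95, -0.05, 0.34), (0.95, 0.0, 0.34), (0.95, 0.05, 0.18), (0.95, 0.1, 0.18), (0.95, 0.15, 0.12), (0.95, 0.2, 0.12), (0.95, 0.25, 0.12), (0.95, 0.3, 0.24), (0.95, 0.35, 0.24), (0.95, 0.4, 0.23), (0.95, 0.45, 0.24), (0.95, 0.5, 0.23)]
side0 [(0.75, 0.3, 0.23), (0.75, 0.35, 0.5), (0.75, 0.4, 0.49), (0.75, 0.45, 0.51), (0.75, 0.5, 0.49), (0.8, 0.35, 0.47), (0.8, 0.4, 0.47), (0.8, 0.45, 0.47), (0.8, 0.5, 0.47), (0.85, 0.35, 0.23), (0.85, 0.4, 0.24), (0.85, 0.45, 0.24), (0.9, -0.05, 0.26), (0.9, 0.0, 0.26), (0.9, 0.05, 0.19), (0.9, 0.1, 0.18), (0.9, 0.3, 0.23), (0.9, 0.35, 0.23), (0.9, 0.4, 0.23), (0.9, 0.45, 0.23), (0.95, -0.05, 0.35), (0.95, 0.0, 0.34), (0.95, 0.05, 0.18), (0.95, 0.1, 0.18), (0.95, 0.2, 0.12), (0.95, 0.3, 0.23), (0.95, 0.35, 0.23), (0.95, 0.4, 0.23), (0.95, 0.45, 0.23), (0.95, 0.5, 0.23)]
now stand mm [5.000e-01 1.000e-01 1.947e+02] rot [180.  -0. 160.] F [-1.5 -0.  -2.1]
target [0.687 0.17  0.194] delta [0.1087 0.3387 0.0009] rotvec [ 0. -0.  0.] rows>= 8.5
```

```bash
python3 -m pendant '[[0.004,0.011,0,0,0,0],[0.012,0.033,0,0,0,0],[0.022,0.06,0,0,0,0],[0.032,0.09,0,0,0,0],[0.043,0.12,0,0,0,0],[0.054,0.15,0,0,0,0],[0.064,0.18,0,0,0,0],[0.075,0.21,0,0,0,0],[0.086,0.24,0,0,0,0],[0.096,0.268,0,0,0,0],[0.104,0.292,0,0,0,0],[0.11,0.308,0,0,0,0]]' && python3 -m pendant '[[0.002,0.005,0,0,0,0],[0.003,0.008,0,0,0,0],[0.003,0.008,0,0,0,0],[0.003,0.008,0,0,0,0]]';  python3 go.py w 675 150 59 160
```

```text
time_s: 9.02
tcp_pos: [0.6748, 0.1442, 0.194]
eef_rot: [-179.9, -0.1, 160.1]
contact_force: [0.4, -1.0, -2.1]
gripper_width: 0.0402
gripper_force: 20.0
time_s: 9.35
tcp_pos: [0.6754, 0.149, 0.195]
eef_rot: [-180.0, -0.0, 160.0]
contact_force: [0.4, -0.8, -0.7]
gripper_width: 0.0398
gripper_force: 20.0
now stand mm [-112.1  315.1  195. ] rot [-180.   -0.  160.] F [ 0.4 -0.8 -0.7]
target [0.675 0.15  0.059] delta [0.0007 0.0009 0.136 ] rotvec [-0. -0.  0.] rows>= 3.3
```

```bash
python3 -m pendant '[[0,0,0.01,0,0,0],[0,0,0.025,0,0,0],[0,0,0.04,0,0,0],[0,0,0.055,0,0,0],[0,0,0.07,0,0,0],[0,0,0.085,0,0,0],[0,0,0.1,0,0,0],[0,0,0.112,0,0,0],[0,0,0.122,0,0,0],[0,0,0.128,0,0,0],[0,0,0.13,0,0,0],[0,0,0.13,0,0,0]]' && python3 -m pendant '[[0,0,0.001,0,0,0],[0,0,0.003,0,0,0],[0,0,0.004,0,0,0],[0,0,0.005,0,0,0],[0,0,0.005,0,0,0]]'
```

```text
time_s: 10.35
tcp_pos: [0.6756, 0.1496, 0.065]
eef_rot: [-180.0, -0.0, 160.0]
contact_force: [0.3, -0.6, -1.1]
gripper_width: 0.04
gripper_force: 20.0
time_s: 10.77
tcp_pos: [0.6755, 0.1499, 0.0604]
eef_rot: [180.0, 0.0, 160.0]
contact_force: [0.5, -0.6, -0.3]
gripper_width: 0.0398
gripper_force: 20.0
```

```bash
python3 -m pendant '[[0,0,0.001,0,0,0],[0,0,0.002,0,0,0],[0,0,0.002,0,0,0],[0,0,0.002,0,0,0]]'
python3 - <<'E'
from fit import *
from plant import r
c=r.capture("side"); u,v=map(int,proj(c,[.67,.15,.06]))
cv2.imwrite("pics/b1.png",cv2.resize(c["frame"][v-90:v+80,u-100:u+100,::-1],None,fx=3.5,fy=3.5,interpolation=cv2.INTER_CUBIC))
P=cloud(c);m=masks(c)["blue"]&(np.hypot(P[...,0]-.675,P[...,1]-.15)<.06);print(np.percentile(P[m][:,2],[1,50,99]))
E
```

```text
time_s: 11.1
tcp_pos: [0.6758, 0.15, 0.0591]
eef_rot: [180.0, 0.0, 160.1]
contact_force: [-2.6, 0.3, 5.6]
gripper_width: 0.0398
gripper_force: 20.0
[0.00956743 0.0447244  0.05574434]
```

View pics/b1.png

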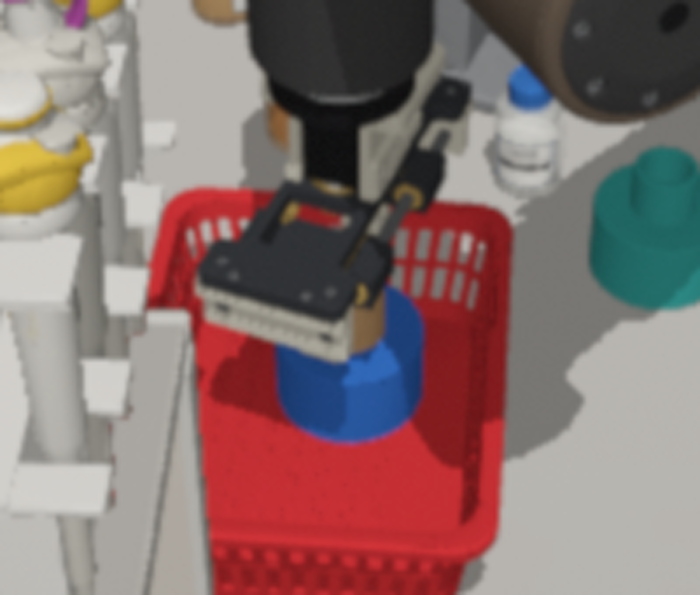

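The roll at (350,370) stands upright on the basket floor, and the upward force of 5.6 N confirms touchdown. Release and rise.

```bash
python3 -m pendant '[[0,0,0,0,0,0],[0,0,0,0,0,0],[0,0,0,0,0,0],[0,0,0,0,0,0],[0,0,0,0,0,0],[0,0,0,0,0,0]]' 0.06 && python3 -m pendant '[[0,0,-0.01,0,0,0],[0,0,-0.03,0,0,0],[0,0,-0.06,0,0,0],[0,0,-0.09,0,0,0],[0,0,-0.12,0,0,0],[0,0,-0.14,0,0,0],[0,0,-0.14,0,0,0]]'
python3 - <<'E'
from fit import *
from plant import r
c=r.capture("side"); P=cloud(c)
m=masks(c)["blue"]&(np.hypot(P[...,0]-.675,P[...,1]-.15)<.06)&(P[...,2]>.045);q=P[m]
print("film top",np.median(q[:,2]),cv2.minEnclosingCircle((q[:,:2]*1000).astype(np.float32)),np.linalg.lstsq(np.c_[q[:,:2]-q[:,:2].mean(0),np.ones(len(q))],q[:,2],rcond=None)[0])
m=masks(c)["red"]&(np.hypot(P[...,0]-.515,P[...,1]+.13)<.06)
print("knob",np.percentile((P[m]-[.673,-.1854,0])@[.94,-.342,0],[5,50,95]))
E
python3 go.py -210 0 190 -110
```

```text
time_s: 11.65
tcp_pos: [0.6756, 0.1498, 0.0582]
eef_rot: [-180.0, -0.0, 160.0]
contact_force: [0.6, 0.1, -0.1]
gripper_width: 0.0599
gripper_force: 0.0
time_s: 12.23
tcp_pos: [0.6781, 0.1505, 0.2054]
eef_rot: [179.7, 0.4, 160.1]
contact_force: [2.0, -0.1, 0.6]
gripper_width: 0.0598
gripper_force: 0.0
film top 0.052706330781294275 ((673.5765380859375, 153.6889190673828), 42.33558654785156) [ 0.00198776 -0.03270654  0.05241296]
knob [-0.17691348 -0.17196686 -0.16351712]
now stand mm [-111.1  316.9  202.6] rot [179.8   0.3 160.1] F [-0.1  0.4 -1. ]
target [ 0.4757 -0.1136  0.19  ] delta [ 0.0993 -0.3169  0.0108] rotvec [ -0.    0.4 -89.9] rows>= 12.6
```

```bash
python3 -m pendant '[[0.008,-0.026,0,0,0,-7],[0.017,-0.052,0,0,0,-14],[0.026,-0.079,0,0,0,-21],[0.034,-0.105,0,0,0,-28],[0.043,-0.132,0,0,0,-35],[0.052,-0.158,0,0,0,-42],[0.06,-0.185,0,0,0,-49],[0.069,-0.211,0,0,0,-56],[0.078,-0.238,0,0,0,-63],[0.086,-0.264,0,0,0,-70],[0.095,-0.29,0,0,0,-77],[0.104,-0.317,0,0,0,-84]]' 0.0 20 && python3 -m pendant '[[0,0,0,0,0,-6],[0,0,0,0,0,-6],[0,0,0,0,0,-6],[0,0,0,0,0,-6]]';  python3 go.py -215 0 72 -110
```

```text
time_s: 13.28
tcp_pos: [0.4682, -0.1134, 0.1981]
eef_rot: [180.0, -0.0, -115.6]
contact_force: [-0.3, -0.9, 0.1]
gripper_width: 0.0006
gripper_force: 0.0
time_s: 13.62
tcp_pos: [0.4699, -0.1123, 0.1983]
eef_rot: [180.0, -0.0, -110.1]
contact_force: [-0.1, -0.0, 0.2]
gripper_width: 0.0009
gripper_force: 0.0
now stand mm [-215.9   -0.7  198.3] rot [ 180.    -0.  -110.1] F [-0.1 -0.   0.2]
target [ 0.471  -0.1119  0.072 ] delta [-0.0007 -0.0009  0.1263] rotvec [ 0.  -0.  -0.1] rows>= 3.0
```

```bash
python3 -m pendant '[[0,0,0.03,0,0,0],[0,0,0.06,0,0,0],[0,0,0.09,0,0,0],[0,0,0.115,0,0,0],[0,0,0.126,0,0,0],[0,0,0.126,0,0,0],[0,0,0.126,0,0,0]]' && python3 -m pendant '[[0,-0.008,0,0,0,0],[0,-0.016,0,0,0,0],[0,-0.021,0,0,0,0],[0,-0.026,0,0,0,0],[0,-0.031,0,0,0,0],[0,-0.036,0,0,0,0],[0,-0.041,0,0,0,0],[0,-0.046,0,0,0,0],[0,-0.05,0,0,0,0],[0,-0.053,0,0,0,0],[0,-0.053,0,0,0,0]]'; python3 go.py -161 0 72 -110
```

```text
time_s: 14.2
tcp_pos: [0.4697, -0.1122, 0.0719]
eef_rot: [179.9, -0.1, -110.0]
contact_force: [-0.4, -0.3, 0.1]
gripper_width: 0.0001
gripper_force: 0.0
time_s: 15.12
tcp_pos: [0.5202, -0.131, 0.0723]
eef_rot: [-180.0, 0.0, -110.0]
contact_force: [0.4, 0.1, -0.8]
gripper_width: 0.0001
gripper_force: 0.0
now stand mm [-162.2   -1.1   72.3] rot [-180.    0. -110.] F [ 0.4  0.1 -0.8]
target [ 0.5217 -0.1303  0.072 ] delta [-0.0011 -0.0012  0.0003] rotvec [-0.  0.  0.] rows>= 0.0
```

```bash
python3 -m pendant '[[0,-0.002,0,0,0,0],[0,-0.003,0,0,0,0],[0,-0.004,0,0,0,0],[0,-0.004,0,0,0,0]]'
python3 - <<'E'
from fit import *
from plant import r
c=r.capture("side"); P=cloud(c)
m=masks(c)["red"]&(np.hypot(P[...,0]-.54,P[...,1]+.13)<.06)
print("knob",np.percentile((P[m]-[.673,-.1854,0])@[.94,-.342,0],[5,50,95]),r.get_state()["contact_force"])
E
```

```text
time_s: 15.45
tcp_pos: [0.5233, -0.132, 0.0724]
eef_rot: [-180.0, -0.0, -110.0]
contact_force: [0.6, -0.7, 1.1]
gripper_width: 0.0006
gripper_force: 0.0
knob [-0.14072014 -0.13520537 -0.12702089] [-0.42218783  0.67275169 -0.21286253]
```

```bash
python3 -m pendant '[[0,0.015,0,0,0,0],[0,0.035,0,0,0,0],[0,0.055,0,0,0,0],[0,0.055,-0.03,0,0,0],[0,0.055,-0.065,0,0,0],[0,0.055,-0.1,0,0,0],[0,0.055,-0.14,0,0,0],[0,0.055,-0.14,0,0,0],[0,0.055,-0.14,0,0,0]]'
python3 - <<'E'
from fit import *
from plant import r
c=r.capture("side"); P=cloud(c)
m=masks(c)["red"]&(np.hypot(P[...,0]-.54,P[...,1]+.13)<.06)
print("knob",np.percentile((P[m]-[.673,-.1854,0])@[.94,-.342,0],[5,50,95]),r.get_state()["contact_force"])
cv2.imwrite("pics/end.png",c["frame"][:,:,::-1])
E
```

```text
time_s: 16.25
tcp_pos: [0.4728, -0.113, 0.215]
eef_rot: [-179.7, 0.2, -109.9]
contact_force: [0.0, 0.4, -1.4]
gripper_width: 0.0008
gripper_force: 0.0
knob [-0.142062   -0.13738649 -0.12814201] [ 0.022078    0.91424102 -0.9869624 ]
```

View pics/end.png

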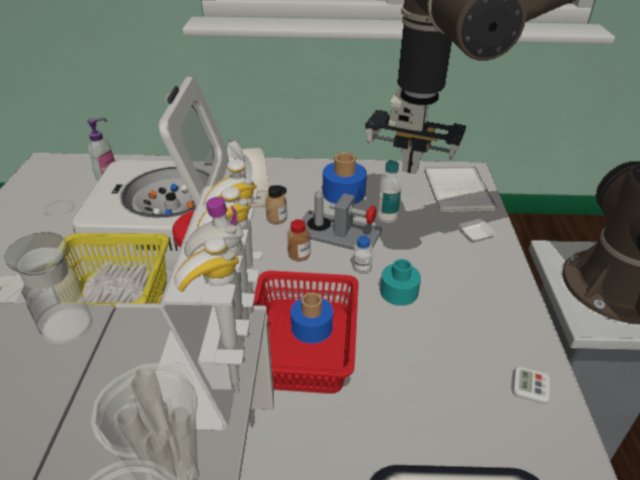

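The final view shows the roll upright in the basket at (312,318), the knob at (371,214), all four bottles standing, and the arm clear. I compare the knob with the starting picture, then hand in.

Run:
```python
from fit import *
from plant import r
f=lambda c:np.percentile((cloud(c)[masks(c)["red"]&(np.hypot(cloud(c)[...,0]-.54,cloud(c)[...,1]+.13)<.06)]-[.673,-.1854,0])@[.94,-.342,0],[5,50,95])
a,b=f(dict(np.load("side0.npz"))),f(r.capture("side")); print(a,b)
if abs(a-b).max()<.002: print(r.close_job())
```

```text
[-0.14197544 -0.13714503 -0.12924253] [-0.1422323  -0.13746565 -0.12843745]
the job is handed in; nothing more can be done
None
```

The job is done and handed in at about 16 s: the roll stands upright and released in the basket, the knob is home to within 1 mm of its starting position, and all four bottles are still standing; no verdict was returned.

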